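# Load a specimen on the viewing stage and slide it in

### The arm

A 6-joint arm with a two-finger parallel gripper is mounted at the origin on a cart in front of the work surface, level with it; the furniture and walls round the work are solid. World frame = base frame: x ahead of the robot, y to its left, z up, the work surface at z = 0. Lengths are in m, angles in rad, forces in N, time in s.
With the tool pointing down it reaches from about 0.275 to 0.725 m from the base axis. Payload 5.6 kg.
Tool frame: the origin (TCP) lies at the very end of the fingers, on their centre line; the grasp point (between the pads) lies 19 mm behind it; z points along the fingers, y is the line along which they close (so a half turn about z gives the same grasp; the last joint's range is limited). The gripper opens to 85 mm and grips with 20 to 120 N. Pads are 22 mm wide; open, the fingers measure 114 mm over their backs; the gripper's body (76 mm by 85 mm) begins 54 mm behind the grasp point. The pads swing forward as they close: fully open they stand 13 mm farther back than shut.
Start: joints at [1.553, 0.255, 0.108, 0, -1.424, -0.285], TCP at [0.164, 0.525, 0.231] pointing down, gripper open.
Joint ranges: [-2.95, 2.95], [-1.21, 1.97], [-1.09, 1.5], [-2.87, 1.71], [-2.94, -0.07], [-3.05, 3.05]. Speed limits (rad/s): [2.57, 2.57, 3.14, 3.14, 3.14, 3.14].

### API

Orientations are given as a rotation vector (axis times angle).
In Python, from rig import r, viewer gives the robot as it stands. The module is installed in compiled form; this text tells all that it offers.
- The arm moves only by the tool send_rows, never from a script. Its argument "motion" is a list of rows, each a list of 3 entries, a list of its own where there are three numbers: the opening, from -1 (shut) to 1 (fully open), then the shift along the world's x, y, z as a fraction of full scale, then the turn, a rotation vector about the world's x, y, z as a fraction of full scale. A call has 1 to 10 rows; each row shifts and turns the commanded pose from where the row before left it; what a row does not reach is not made up. Full scale, the value 1, is 0.03 m for a shift and 0.08 rad for a turn. A row lasts 1/8 s, in which the tool goes at most 62.5 mm and 10.7 degrees, less where a joint would pass 70% of its speed; a pose out of reach is approached as far as the arm can. A call with a number of a shift or a turn outside -1 to 1 is refused whole. A call with a gripper value outside its range is refused whole. The fingers move at their own pace and stop on an object; "force" is the grip in N (left out, the last holds). Time passes only in rows, so rows that do not move let the fingers close. It gives the time, the measured TCP pose, the force, the opening and the grip force at its end, in the units of the state.
- r.sense(): the state, without advancing time (a new reading comes with each control period).
- viewer.read_camera(name): name is "scene" or "top"; returns the picture (384x512x3 uint8, red, green, blue); there is no depth.
- viewer.camera_params(name): a dict with "intrinsics" (3x3 intrinsics, pixels), "xyz" and "attitude" of the camera in the world. Camera axes: x right, y up, looking along -z (the intrinsics and any distortion apply to the point x, -y, -z); pixel columns grow to the right and rows downward; lengths in m; the calibration is good to about 2 mm. A picture is of the moment at which its call begins. camera_params takes no time and is no camera call.
- r.hand_in(): hands the job in; it is judged then, once.
The state is a dict: "clock": time; "joints": joint angles; "qd": joint speeds; "effort": joint torques, N m; "tcp_pos": TCP position; "eef_rot": TCP orientation; "ft_force": force on the tool from outside, world axes, zero at the start; "ft_torque": the same for the moment, N m; "finger_gap": opening from 0.0 (shut) to 1.0 (fully open); "gripper_force": force on a finger pad.
Only numpy, scipy, OpenCV 4.12 (cv2) and the standard library are available. Lean on these libraries where they do the work, as an engineer would, in place of code of your own. Each camera call takes 0.05 s, during which the arm holds its last target. There are 200 camera calls.

### The job

Take the round black specimen from the inclined rest and set it flat in the round pocket of the stage's carriage, polished face up, and let go of it while the carriage is still out in front of the head. Then slide the carriage by its upright handle under the overhanging head, all the way to its stop, with the specimen still lying flat in the pocket. Leave the other loose things on the bench where they are.

Things in the scene. Friction and masses are not known exactly. Their poses are not given: they have to be found in the camera images.
- specimen: part to load: plain black moulded disc, 30 mm diameter, 22 mm tall, 24 g; its polished face carries a small bright metal square. Origin: centre of the plain underside; z: its axis, out of the polished face. It starts on the inclined rest, polished face up but leaning 30 degrees from vertical toward the rest's -x side (toward the robot)
- rest: small fixed inclined rest: foot 70 x 60 x 6 mm and a tilted plate 48 x 50 mm, top centre 34 mm above the bench, sloping 30 degrees, lower at its -x side, where two pins 6 mm high hold the specimen. The specimen's underside is centred on the plate. Origin: centre of the foot's underside; y: level, across the plate
- stage: fixed specimen stage: grey base plate 12 mm thick, x = -190 to +140 mm, 130 mm wide (y), two rails along x, at the back a column (x = 92 to 138 mm) carrying the overhanging head. Origin: on the bench, on the centre line; x: the way the carriage slides in, away from the robot; z up
- carriage (a joint): slide of the carriage along the stage's +x, in m: 0 fully out toward the robot, 0.18 fully in, against the stop under the head; moves with about 2.5 N
- pocket (a point): centre of the floor of the carriage's round pocket, 35 mm diameter, 6 mm deep, open upward, in an aluminium block 80 mm long (x) and 86 mm wide (y) whose top is 43 mm above the bench. Moves with the carriage; at joint 0 it lies at x = -140 mm of the stage; axes as the stage
- handle (a point): grip point on the axis of the carriage's upright black handle, 58 mm above the bench. The handle is a square post 14 x 14 mm, from 29 to 79 mm above the bench, 78 mm in front (-x) of the pocket centre, on a thin rod at 36 mm height, with 30 mm free between post and block. Axes as the stage
- head_edge (a point): middle of the lower front edge of the fixed white box-shaped head: 110 mm wide (y), 190 mm deep (x), underside 165 mm, top 240 mm above the bench; a steel tube hangs from it 90 mm behind this edge, down to 90 mm. With the carriage fully in, the handle's axis is 12 mm behind this edge, so the hand must lean back toward the robot, about 30 to 45 degrees. Axes as the stage
- slug: bystander: short sawn steel bar offcut, 32 mm diameter, 20 mm tall; origin under its centre
- tape: bystander: roll of black tape, 57 mm diameter, 19 mm tall; origin under its centre
- spare_mount: bystander: another, flatter black specimen, 30 mm diameter, 16 mm tall, standing on the bench; origin under its centre
- test_block: bystander: round steel block, 60 mm diameter, 16 mm tall; origin under its centre
- etchant: bystander: brown dropper bottle, 46 mm diameter, 120 mm tall; origin under its centre
Mind the look-alikes: they are no part of the job. What is shaped like the specimen but purple is not meant.

How it is judged:
On the way:
1. the specimen lies flat in the pocket, polished face up, let go, with the carriage still out (joint below 0.06) (horizontal distance between specimen and pocket below 0.006 m and z of specimen in the frame of pocket between -0.005 and 0.004 m and angle between specimen's own z axis and vertical below 0.12 rad and contact force between the fingers and specimen below 0.05 N and value of joint carriage below 0.06 m), for 0.2 s.
At the end, for the whole second after the job is handed in: The carriage is within 5 mm of its stop (joint above 0.175), and the specimen is at rest on the pocket's floor, centred within 6 mm, its underside between 5 mm below and 4 mm above the floor point, its polished face up within 0.12 rad (value of joint carriage above 0.175 m and horizontal distance between specimen and pocket below 0.006 m and z of specimen in the frame of pocket between -0.005 and 0.004 m and angle between specimen's own z axis and vertical below 0.12 rad and linear speed of specimen below 0.02 m/s); the robot touches nothing.
It fails at once if one of the other loose things (slug, tape, spare mount, test block, etchant) is moved more than 30 mm (distance of any of slug, tape, spare_mount, test_block, etchant from where it was at the start of the episode above 0.03 m).
It also fails if it takes over 51 s, if anything falls off the work surface, if the arm or the gripper's body presses on something with over 40 N, if the wrist force passes 120 N, or if a joint passes its speed limit or range.

## Working session

There is one attempt and no reset: what is moved stays moved. The work goes in short steps, Python scripts to look and compute and a tool call to move; the robot and the scene stay as the last step left them, time stands still between calls to the robot, and variables do not carry over. Pictures are saved under pics/ and viewed, at most 10 in all, crops included, and the job is handed in when it is done.

Besides the shell and the picture viewer there is one more tool, called after "Request:" by a JSON object that holds its "method" and its "body", one argument or row to a line. send_rows: Moves the arm, as the interface text tells. Its arguments: {"type":"object","properties":{"motion":{"type":"array"},"force":{"type":"number"}},"required":["motion"]}

```bash
mkdir -p pics
cat > h.py <<'E'
import numpy as np, cv2
from rig import r, viewer
from scipy.spatial.transform import Rotation as R
def cam(n):
    p=viewer.camera_params(n); return p
def rot(a):
    a=np.array(a,float)
    return a if a.shape==(3,3) else (R.from_rotvec(a).as_matrix() if a.size==3 else R.from_quat(a).as_matrix())
def plane(n,u,v,z):
    p=cam(n);K=np.array(p["intrinsics"]);d=np.linalg.inv(K)@[u,v,1];d=rot(p["attitude"])@(d*[1,-1,-1]);o=np.array(p["xyz"])
    return o+d*(z-o[2])/d[2]
def proj(n,X):
    p=cam(n);q=rot(p["attitude"]).T@(np.array(X)-p["xyz"]);q=np.array(p["intrinsics"])@(q*[1,-1,-1]);return q[:2]/q[2]
def snap(n,f,crop=None,s=1):
    im=viewer.read_camera(n)
    cv2.imwrite("pics/raw_"+f,im[:,:,::-1])
    c=im if crop is None else im[crop[1]:crop[3],crop[0]:crop[2]]
    cv2.imwrite("pics/"+f,cv2.resize(c,None,fx=s,fy=s,interpolation=cv2.INTER_CUBIC)[:,:,::-1]);return im
E
python3 -c "
from h import *
for n in('scene','top'):snap(n,n+'0.png',s=1.5);print(cam(n))
print(r.sense())"
```

```text
{'intrinsics': array([[423.41043339,   0.        , 257.96281983],
       [  0.        , 423.41043339, 191.84929503],
       [  0.        ,   0.        ,   1.        ]]), 'xyz': array([-0.09362966,  0.27424073,  0.59148545]), 'attitude': array([ 0.59526886, -1.05906484, -1.89533933])}
{'intrinsics': array([[458.70184938,   0.        , 250.15215381],
       [  0.        , 458.70184938, 199.60746041],
       [  0.        ,   0.        ,   1.        ]]), 'xyz': array([ 0.48470248, -0.14609899,  1.13204263]), 'attitude': array([ 0.07064329, -0.0610627 , -1.55247656])}
{'clock': 0.1, 'joints': array([ 1.55259674e+00,  2.55687332e-01,  1.07112310e-01, -3.96164812e-04,
       -1.42388475e+00, -2.84602083e-01]), 'qd': array([-0.00048832, -0.0010098 ,  0.00343496,  0.00128531,  0.00010893,
        0.00152931]), 'effort': array([-2.54660008e-03, -3.87602019e+01,  2.38477546e+01,  5.37795246e+00,
       -3.71843882e-03,  2.73288245e-07]), 'tcp_pos': array([0.16383162, 0.52456886, 0.23048189]), 'eef_rot': array([ 3.10396014e+00, -4.73658700e-01, -2.62903431e-04]), 'ft_force': array([0.53503045, 0.07431132, 0.86826559]), 'ft_torque': array([-0.0315777 ,  0.00613951, -0.01814535]), 'gripper_force': 0.0, 'finger_gap': 1.0010227315648461}
```

View pics/scene0.png

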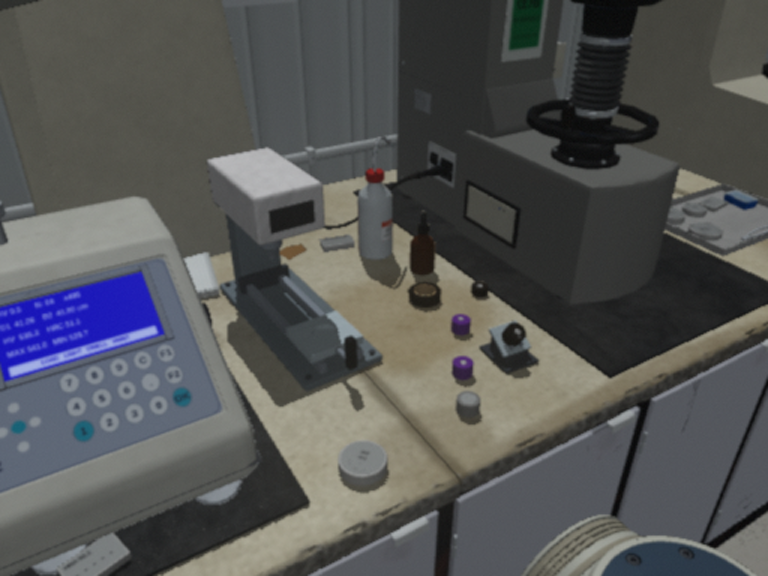

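View pics/top0.png

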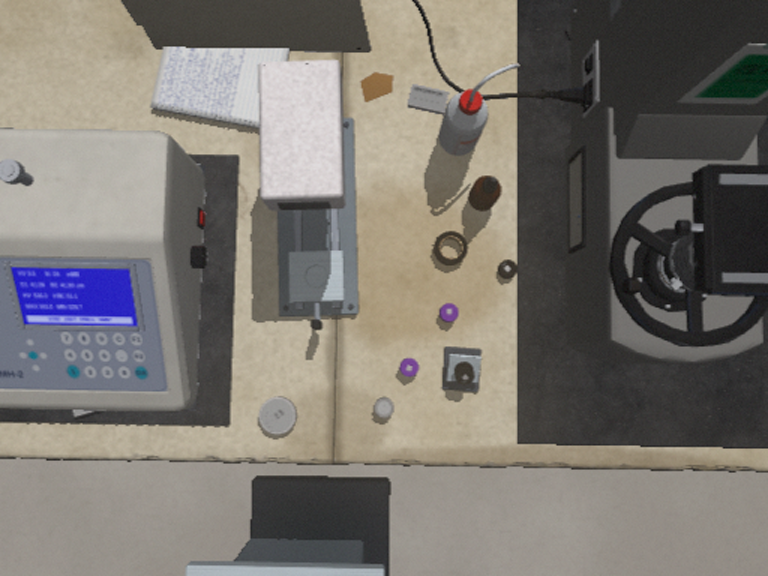

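The scene picture shows the stage at left (handle (350,350), head (265,190)) and the rest with the black specimen at (512,335). The top picture shows the specimen at (464,372), the handle at (316,323), the pocket at about (317,272), and slug, purple decoys and test block at (383,408), (408,368)/(449,313) and (278,416). Next I'll enlarge the important parts.

```bash
python3 -c "
from h import *
t=cv2.imread('pics/raw_top0.png');s=cv2.imread('pics/raw_scene0.png')
def c(im,x,y,w,h,f):return cv2.resize(im[y:y+h,x:x+w],None,fx=f,fy=f,interpolation=cv2.INTER_CUBIC)
a=np.hstack([c(t,180,120,66,100,6)[:600],c(t,285,223,44,50,6)[:300].repeat(1,0) if 0 else np.vstack([c(t,285,223,66,50,6),c(s,315,205,66,50,6)])])
cv2.imwrite('pics/z1.png',np.clip(a.astype(float)*1.3,0,255).astype(np.uint8));print(a.shape)
from h import proj
"
```

```text
(600, 792, 3)
```

View pics/z1.png

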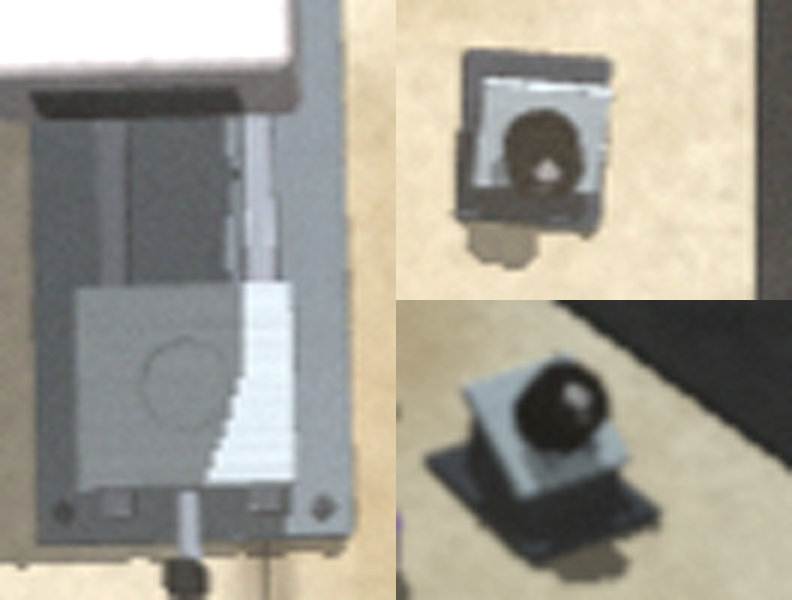

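The crops show the carriage block (corners (76,288), (292,282), (296,480), (78,487)), the pocket rim centred at (183,384), and the rest with the specimen's black disc at (543,155) (top) and (562,405) (scene).

```bash
python3 -c "
from h import *
np.set_printoptions(precision=4,suppress=True)
T=lambda X,Y,ox=180,oy=120:(ox+(X+.5)/6-.5,oy+(Y+.5)/6-.5)
B=[plane('top',*T(*p),.043) for p in [(76,288),(292,282),(296,480),(78,487)]]
print('block',*B,'mean',np.mean(B,0)); print('pocket',plane('top',*T(183,384),.043))
S=[plane('top',*T(*p),.012) for p in [(36,545),(355,535)]];print('stage front',*S,'mid',np.mean(S,0))
print('handle top',plane('top',*T(186,578),.079))
y=lambda a,b:np.degrees(np.arctan2(*(a-b)[[1,0]]))
print('yaws',y(B[0],B[3]),y(B[1],B[2]),y(S[0],S[1])-90,y(B[0],B[1])-90)
F=[plane('top',*T(X-396,Y,285,223),.006) for X,Y in [(462,50),(611,60),(600,232),(455,218)]]
print('foot',*F,'mean',np.mean(F,0),y(F[0],F[3]),y(F[1],F[2]),y(F[0],F[1])-90,y(F[3],F[2])-90)
def blob(n,x0,y0,x1,y1):
    g=cv2.imread('pics/raw_%s0.png'%n)[y0:y1,x0:x1].max(2).astype(np.uint8)
    k=cv2.connectedComponentsWithStats((g<75).astype(np.uint8))
    print(n,k[2],k[3]+[x0,y0])
blob('top',295,232,322,260);blob('scene',333,212,354,232)
M=np.mean(F,0);
for n in('top','scene'):print(n,'pred plate c',proj(n,[M[0],M[1],.034]))
for nm,u,v,z in [('head L',180,0,0)]:pass
"
```

```text
block [0.6511 0.0016 0.043 ] [ 0.6549 -0.0847  0.043 ] [ 0.5756 -0.088   0.043 ] [ 0.5713 -0.0015  0.043 ] mean [ 0.6132 -0.0432  0.043 ]
pocket [ 0.6132 -0.0422  0.043 ]
stage front [0.5498 0.0191 0.012 ] [ 0.5561 -0.1109  0.012 ] mid [ 0.5529 -0.0459  0.012 ]
handle top [ 0.5342 -0.0486  0.079 ]
yaws 2.1838915910825873 2.381588715372021 2.7842268958816874 2.5631376906864034
foot [ 0.5045 -0.2509  0.006 ] [ 0.5015 -0.3117  0.006 ] [ 0.4318 -0.3076  0.006 ] [ 0.4364 -0.2487  0.006 ] mean [ 0.4685 -0.2797  0.006 ] -1.8600899741070018 -3.393181325105034 -2.8348949524694405 -4.463106419471387
top [[  0   0  27  28 520]
 [  0  10  22  18 236]] [[308.6846 242.7288]
 [306.4915 251.6059]]
scene [[  0   0  21  20 238]
 [ 19   0   2   1   2]
 [  2   3  15  17 180]] [[343.7647 220.0378]
 [352.5    212.    ]
 [341.8833 223.5389]]
top pred plate c [308.6436 246.0742]
scene pred plate c [340.0616 223.8585]
```

```bash
cat >> h.py <<'E'
def tri(a,b):
    A=np.zeros((3,3));c=np.zeros(3);L=[]
    for n,uv in(('top',a),('scene',b)):
        o=np.array(cam(n)['xyz']);d=plane(n,*uv,0)-o;d/=np.linalg.norm(d);P=np.eye(3)-np.outer(d,d);A+=P;c+=P@o;L.append((o,P))
    x=np.linalg.solve(A,c);return x,[np.linalg.norm(P@(x-o)) for o,P in L]
def go(pos,tilt,yaw,n=1):
    """remaining shift/turn to target in full-scale units. tilt=lean back deg, yaw deg"""
    s=r.sense();z=np.radians(yaw)
    Rt=R.from_rotvec([0,0,z])*R.from_rotvec([0,-np.radians(tilt),0])*R.from_rotvec([np.pi,0,0])
    d=(np.array(pos)-s['tcp_pos'])/.03; w=(Rt*R.from_rotvec(s['eef_rot']).inv()).as_rotvec()/.08
    print('t',round(s['clock'],2),'tcp',s['tcp_pos'].round(4),'shift',d.round(2),'turn',w.round(2),'F',s['ft_force'].round(1),'gap',round(s['finger_gap'],3),'grip',round(s['gripper_force'],1))
E
python3 -c "
from h import *
np.set_printoptions(precision=4,suppress=True)
print('spec mid',tri((309.1,248.25),(342.2,222.25)))
print('lcd corner',tri((90.7,178),(104.7,183)))
for h in (.1,.2,.3):print('machine right-front',h,plane('top',126,272,h))
for u,v in((449,313),(408,368),(383,408),(278,416)):print(plane('top',u/1.5,v/1.5,.02))
y=np.radians(-3);n=np.array([-.5*np.cos(y),-.5*np.sin(y),.866])
c=np.array([.4685,-.2797,.034]);print('pred mid',c+.011*n, 'proj',proj('top',c+.011*n),proj('scene',c+.011*n))
go([.41,-.28,.18],30,-3)
"
```

```text
spec mid (array([ 0.4634, -0.2801,  0.0415]), [np.float64(0.00025760825759059907), np.float64(0.0002576082575905739)])
lcd corner (array([0.5984, 0.178 , 0.2133]), [np.float64(0.005309856617100205), np.float64(0.0053098566171001045)])
machine right-front 0.1 [0.4048 0.1351 0.1   ]
machine right-front 0.2 [0.4125 0.1079 0.2   ]
machine right-front 0.3 [0.4203 0.0806 0.3   ]
[ 0.5583 -0.2582  0.02  ]
[ 0.4686 -0.1931  0.02  ]
[ 0.4041 -0.154   0.02  ]
[0.3885 0.0138 0.02  ]
pred mid [ 0.463  -0.2794  0.0435] proj [308.9845 248.4994] [342.0456 221.6784]
t 0.1 tcp [0.1638 0.5246 0.2305] shift [  8.21 -26.82  -1.68] turn [-1.14 -6.46  3.06] F [0.5 0.1 0.9] gap 1.001 grip 0.0
```

Request:
{"method": "send_rows", "body": {
  "motion": [
    [0.6, [0.3, -1, 0.3], [0, 0, 0.3]],
    [0.6, [0.3, -1, 0.3], [0, 0, 0.3]],
    [0.6, [0.3, -1, 0.3], [0, 0, 0.3]],
    [0.6, [0.3, -1, 0.3], [0, 0, 0.3]],
    [0.6, [0.3, -1, 0.3], [0, 0, 0.3]],
    [0.6, [0.3, -1, 0], [0, 0, 0.3]],
    [0.6, [0.3, -1, 0], [0, 0, 0.3]],
    [0.6, [0.3, -1, 0], [0, 0, 0.3]],
    [0.6, [0.3, -1, 0], [0, 0, 0.3]],
    [0.6, [0.3, -1, 0], [0, 0, 0.4]]
  ]
}}

```text
clock: 1.35
tcp_pos: [0.2539, 0.2238, 0.276]
eef_rot: [3.14, -0.084, -0.001]
ft_force: [1.3, -0.0, -0.2]
finger_gap: 0.802
gripper_force: 0.0
```

Request:
{"method": "send_rows", "body": {
  "motion": [
    [0.6, [0.3, -1, 0], [0, -0.4, 0]],
    [0.6, [0.3, -1, 0], [0, -0.4, 0]],
    [0.6, [0.3, -1, 0], [0, -0.4, 0]],
    [0.6, [0.3, -1, 0], [0, -0.4, 0]],
    [0.6, [0.3, -1, 0], [0, -0.4, 0]],
    [0.6, [0.3, -1, 0], [0, -0.4, 0]],
    [0.6, [0.3, -1, 0], [0, -0.4, 0]],
    [0.6, [0.3, -1, 0], [0, -0.4, 0]],
    [0.6, [0.3, -1, 0], [0, -0.4, 0]],
    [0.6, [0.3, -1, 0], [0, -0.4, 0]]
  ]
}}

```text
clock: 2.6
tcp_pos: [0.3437, -0.076, 0.276]
eef_rot: [-3.091, 0.084, -0.501]
ft_force: [0.8, -0.2, -0.7]
finger_gap: 0.802
gripper_force: 0.0
```

```bash
python3 -c "
from h import *
go([.4085,-.2766,.138],30,-3)"
```

```text
t 2.6 tcp [ 0.3437 -0.076   0.276 ] shift [ 2.16 -6.69 -4.6 ] turn [-0.35 -2.52 -0.03] F [ 0.8 -0.2 -0.7] gap 0.802 grip 0.0
```

Request:
{"method": "send_rows", "body": {
  "motion": [
    [0.4, [0.31, -0.96, -0.6], [-0.05, -0.36, 0]],
    [0.4, [0.31, -0.96, -0.6], [-0.05, -0.36, 0]],
    [0.4, [0.31, -0.96, -0.6], [-0.05, -0.36, 0]],
    [0.4, [0.31, -0.96, -0.6], [-0.05, -0.36, 0]],
    [0.4, [0.31, -0.96, -0.6], [-0.05, -0.36, 0]],
    [0.4, [0.31, -0.96, -0.6], [-0.05, -0.36, 0]],
    [0.4, [0.31, -0.96, -0.6], [-0.05, -0.36, 0]],
    [0.2, [0, 0, 0], [0, 0, 0]]
  ]
}}

```text
clock: 3.6
tcp_pos: [0.408, -0.2778, 0.1479]
eef_rot: [3.024, -0.082, 0.802]
ft_force: [-0.6, -0.4, 0.0]
finger_gap: 0.596
gripper_force: 0.0
```

```bash
python3 -c "
from h import *
go([.465,-.2797,.039],30,-3)"
```

```text
t 3.6 tcp [ 0.408  -0.2778  0.1479] shift [ 1.9  -0.06 -3.63] turn [-0.02 -0.06  0.02] F [-0.6 -0.4  0. ] gap 0.596 grip 0.0
```

Request:
{"method": "send_rows", "body": {
  "motion": [
    [0.2, [0.4, -0.02, -0.75], [0, 0, 0]],
    [0.2, [0.4, -0.02, -0.75], [0, 0, 0]],
    [0.2, [0.4, -0.02, -0.75], [0, 0, 0]],
    [0.2, [0.3, 0, -0.6], [0, 0, 0]],
    [0.2, [0.2, 0, -0.4], [0, 0, 0]],
    [0.2, [0.2, 0, -0.38], [0, 0, 0]],
    [0.2, [0, 0, 0], [0, 0, 0]]
  ]
}}

```text
clock: 4.47
tcp_pos: [0.4661, -0.2781, 0.0408]
eef_rot: [3.022, -0.076, 0.806]
ft_force: [-0.3, -0.0, 0.1]
finger_gap: 0.597
gripper_force: 0.0
```

```bash
python3 -c "
from h import *
go([.465,-.2797,.039],30,-3)
t=snap('top','t1.png');s=snap('scene','s1.png')
f=lambda im,x,y:cv2.resize(im[y:y+75,x:x+66],None,fx=6,fy=6,interpolation=cv2.INTER_CUBIC)
cv2.imwrite('pics/z2.png',np.hstack([f(t,276,205),f(s,308,180)])[:,:,::-1])"
```

```text
t 4.47 tcp [ 0.4661 -0.2781  0.0408] shift [-0.04 -0.05 -0.06] turn [-0.   -0.03 -0.03] F [-0.3 -0.   0.1] gap 0.597 grip 0.0
```

View pics/z2.png

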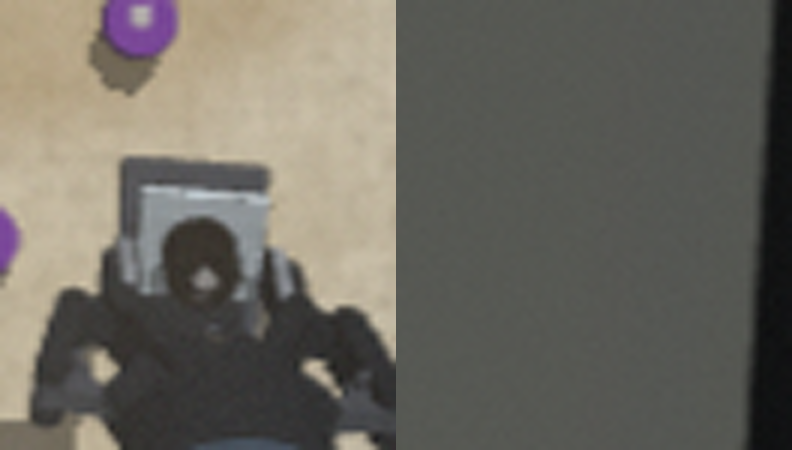

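The top view shows the open fingers evenly either side of the disc at (200,262); the arm hides it in the scene view. I close now.

Request:
{"method": "send_rows", "body": {
  "motion": [
    [0.2, [-0.03, -0.03, -0.05], [0, 0, 0]],
    [-1, [0, 0, 0], [0, 0, 0]],
    [-1, [0, 0, 0], [0, 0, 0]],
    [-1, [0, 0, 0], [0, 0, 0]],
    [-1, [0, 0, 0], [0, 0, 0]],
    [-1, [0, 0, 0], [0, 0, 0]],
    [-1, [0, 0, 0], [0, 0, 0]]
  ],
  "force": 30
}}

```text
clock: 5.45
tcp_pos: [0.4651, -0.2795, 0.0404]
eef_rot: [3.021, -0.076, 0.808]
ft_force: [-4.6, 1.1, 5.8]
finger_gap: 0.334
gripper_force: 29.4
```

Request:
{"method": "send_rows", "body": {
  "motion": [
    [-1, [-0.15, 0, 0.26], [0, 0, 0]],
    [-1, [-0.25, 0, 0.44], [0, 0, 0]],
    [-1, [-0.4, 0, 0.7], [0, 0, 0]],
    [-1, [-0.4, 0, 0.7], [0, 0, 0]],
    [-1, [0, 0, 0.8], [0, 0, 0]],
    [-1, [0, 0, 0.8], [0, 0, 0]],
    [-1, [0, 0, 0], [0, 0, 0]]
  ]
}}

```text
clock: 6.32
tcp_pos: [0.4297, -0.2799, 0.1539]
eef_rot: [3.017, -0.075, 0.813]
ft_force: [0.0, 1.2, -0.6]
finger_gap: 0.335
gripper_force: 29.8
```

```bash
python3 -c "
from h import *
go([.6135,-.0425,.12],0,2.5)"
```

```text
t 6.33 tcp [ 0.4297 -0.2799  0.1539] shift [ 6.13  7.91 -1.13] turn [0.06 6.59 1.14] F [ 0.   1.2 -0.6] gap 0.335 grip 29.8
```

Request:
{"method": "send_rows", "body": {
  "motion": [
    [-1, [0.6, 0.88, 0], [0, 0.73, 0.12]],
    [-1, [0.6, 0.88, 0], [0, 0.73, 0.12]],
    [-1, [0.6, 0.88, 0], [0, 0.73, 0.12]],
    [-1, [0.6, 0.88, 0], [0, 0.73, 0.12]],
    [-1, [0.6, 0.88, 0], [0, 0.73, 0.12]],
    [-1, [0.6, 0.88, 0], [0, 0.73, 0.12]],
    [-1, [0.6, 0.88, 0], [0, 0.73, 0.12]],
    [-1, [0.6, 0.88, 0], [0, 0.73, 0.12]],
    [-1, [0.6, 0.88, 0], [0, 0.73, 0.12]],
    [-1, [0, 0, 0], [0, 0, 0]]
  ]
}}

```text
clock: 7.58
tcp_pos: [0.5919, -0.0402, 0.1492]
eef_rot: [3.137, 0.064, -0.009]
ft_force: [0.2, -0.3, -0.5]
finger_gap: 0.336
gripper_force: 29.8
```

```bash
python3 -c "
from h import *
go([.6135,-.0425,.08],0,2.5)"
```

```text
t 7.58 tcp [ 0.5919 -0.0402  0.1492] shift [ 0.72 -0.08 -2.31] turn [ 0.05 -0.07  0.03] F [ 0.2 -0.3 -0.5] gap 0.336 grip 29.8
```

Request:
{"method": "send_rows", "body": {
  "motion": [
    [-1, [0.36, -0.04, -0.7], [0.03, -0.03, 0.01]],
    [-1, [0.36, -0.04, -0.7], [0.02, -0.04, 0.02]],
    [-1, [0, 0, -0.6], [0, 0, 0]],
    [-1, [0, 0, -0.3], [0, 0, 0]],
    [-1, [0, 0, 0], [0, 0, 0]],
    [-1, [0, 0, 0], [0, 0, 0]]
  ]
}}

```text
clock: 8.32
tcp_pos: [0.6131, -0.0443, 0.0829]
eef_rot: [-3.141, -0.065, -0.007]
ft_force: [0.8, 0.1, -0.6]
finger_gap: 0.332
gripper_force: 29.8
```

```bash
python3 -c "
from h import *
go([.6135,-.0425,.08],0,2.5)
t=snap('top','t2.png');s=snap('scene','s2.png')
f=lambda im,x,y:cv2.resize(im[y:y+100,x:x+66],None,fx=6,fy=6,interpolation=cv2.INTER_CUBIC)
a=np.hstack([f(t,180,120),f(s,185,170)])[:,:,::-1]
cv2.imwrite('pics/z3.png',np.clip(a*1.4,0,255).astype(np.uint8))
for n in('top','scene'):print(n,proj(n,[.6135,-.0425,.0725]),proj(n,[.6135,-.0425,.043]))"
```

```text
t 8.32 tcp [ 0.6131 -0.0443  0.0829] shift [ 0.01  0.06 -0.1 ] turn [-0.    0.05  0.02] F [ 0.8  0.1 -0.6] gap 0.332 grip 29.8
top [209.05574303 181.94878956] [210.2236516  183.45853853]
scene [214.82222774 208.75342897] [215.49233695 219.74949742]
```

View pics/z3.png

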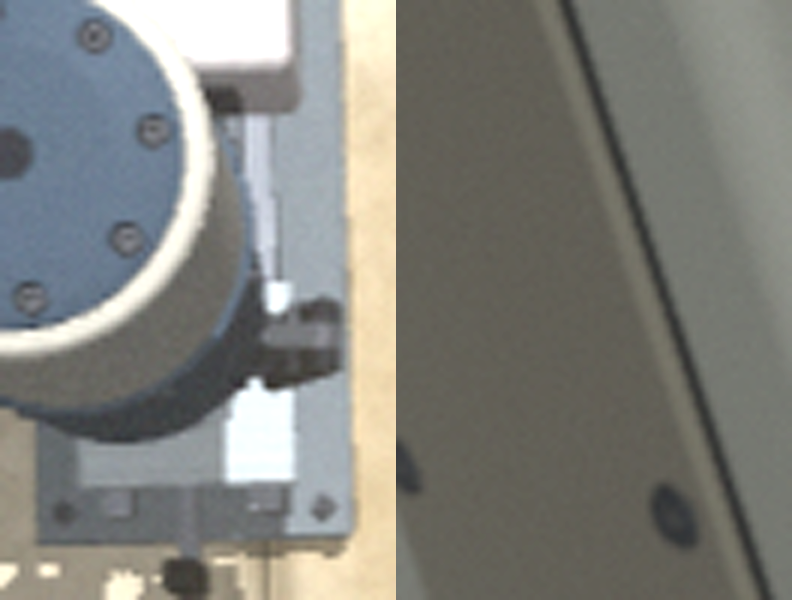

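```bash
python3 -c "
from h import *
T=lambda X,Y,ox=180,oy=120:(ox+(X+.5)/6-.5,oy+(Y+.5)/6-.5)
print('head edge',plane('top',*T(240,112),.165),plane('top',*T(290,70),.24))
for z in(.2,.25,.3,.35):print(z,plane('top',*T(3,150),z),plane('top',*T(205,150),z))
go([.6130,-.0430,.056],0,2.5)"
```

```text
head edge [ 0.69679035 -0.07172671  0.165     ] [ 0.69465422 -0.0936486   0.24      ]
0.2 [0.67453167 0.00673187 0.2       ] [ 0.67567295 -0.06270036  0.2       ]
0.25 [ 0.66434816 -0.00146683  0.25      ] [ 0.66542822 -0.06717433  0.25      ]
0.3 [ 0.65416466 -0.00966554  0.3       ] [ 0.65518349 -0.0716483   0.3       ]
0.35 [ 0.64398116 -0.01786424  0.35      ] [ 0.64493876 -0.07612227  0.35      ]
t 8.43 tcp [ 0.6132 -0.0441  0.0828] shift [-0.01  0.04 -0.89] turn [-0.01  0.05  0.02] F [-0.   0.6 -0.4] gap 0.335 grip 29.8
```

Request:
{"method": "send_rows", "body": {
  "motion": [
    [-1, [0, 0.04, -0.4], [0, 0.04, 0.02]],
    [-1, [0, 0, -0.4], [0, 0, 0]],
    [-1, [0, 0, -0.1], [0, 0, 0]],
    [-1, [0, 0, 0], [0, 0, 0]],
    [-1, [0, 0, 0], [0, 0, 0]]
  ]
}}

```text
clock: 9.05
tcp_pos: [0.6131, -0.0429, 0.0552]
eef_rot: [-3.141, -0.068, -0.0]
ft_force: [0.3, -0.3, -0.8]
finger_gap: 0.331
gripper_force: 29.8
```

```bash
python3 -c "
from h import *
go([.6130,-.0430,.046],0,2.5)"
```

```text
t 9.05 tcp [ 0.6131 -0.0429  0.0552] shift [-0.   -0.   -0.31] turn [-0.  0.  0.] F [ 0.3 -0.3 -0.8] gap 0.331 grip 29.8
```

Request:
{"method": "send_rows", "body": {
  "motion": [
    [-1, [0, 0, -0.1], [0, 0, 0]],
    [-1, [0, 0, -0.07], [0, 0, 0]],
    [-1, [0, 0, 0], [0, 0, 0]],
    [-1, [0, 0, 0], [0, 0, 0]]
  ]
}}

```text
clock: 9.55
tcp_pos: [0.6128, -0.0429, 0.0498]
eef_rot: [-3.14, -0.068, 0.001]
ft_force: [-0.6, 1.0, 0.4]
finger_gap: 0.335
gripper_force: 29.8
```

Request:
{"method": "send_rows", "body": {
  "motion": [
    [-1, [0, 0, -0.07], [0, 0, 0]],
    [-1, [0, 0, -0.05], [0, 0, 0]],
    [-1, [0, 0, 0], [0, 0, 0]],
    [-1, [0, 0, 0], [0, 0, 0]]
  ]
}}

```text
clock: 10.05
tcp_pos: [0.6128, -0.0429, 0.0462]
eef_rot: [-3.14, -0.068, 0.001]
ft_force: [-0.6, -0.0, 0.3]
finger_gap: 0.335
gripper_force: 29.8
```

Request:
{"method": "send_rows", "body": {
  "motion": [
    [-1, [0, 0, -0.05], [0, 0, 0]],
    [-1, [0, 0, 0], [0, 0, 0]],
    [-1, [0, 0, 0], [0, 0, 0]]
  ]
}}

```text
clock: 10.42
tcp_pos: [0.613, -0.0429, 0.045]
eef_rot: [-3.141, -0.068, 0.0]
ft_force: [0.6, 0.1, 1.6]
finger_gap: 0.337
gripper_force: 30.0
```

Request:
{"method": "send_rows", "body": {
  "motion": [
    [-0.25, [0, 0, 0], [0, 0, 0]],
    [-0.1, [0, 0, 0], [0, 0, 0]],
    [0.2, [0, 0, 0], [0, 0, 0]],
    [0.2, [0, 0, 0], [0, 0, 0]],
    [0.2, [0, 0, 0.2], [0, 0, 0]],
    [0.2, [0, 0, 0.6], [0, 0, 0]],
    [0.2, [0, 0, 1], [0, 0, 0]],
    [0.2, [0, 0, 1], [0, 0, 0]]
  ]
}}

```text
clock: 11.42
tcp_pos: [0.6127, -0.043, 0.13]
eef_rot: [-3.141, -0.068, 0.001]
ft_force: [0.3, -0.3, -0.6]
finger_gap: 0.6
gripper_force: 0.0
```

Request:
{"method": "send_rows", "body": {
  "motion": [
    [0.2, [-0.8, 0, 0.4], [0, -0.7, 0]],
    [0.2, [-0.8, 0, 0.4], [0, -0.7, 0]],
    [0.2, [-1, 0, 0.2], [0, -0.7, 0]],
    [0, [-1, 0, 0], [0, -0.7, 0]],
    [-0.5, [-1, 0, 0], [0, -0.7, 0]],
    [-1, [-1, 0, 0], [0, -0.7, 0]],
    [-1, [-1, 0, 0], [0, -0.7, 0]],
    [-1, [0, 0, 0], [0, -0.7, 0]],
    [-1, [0, 0, 0], [0, -0.7, 0]],
    [-1, [0, 0, 0], [0, 0, 0]]
  ]
}}

```text
clock: 12.68
tcp_pos: [0.4136, -0.0434, 0.1584]
eef_rot: [3.032, 0.067, 0.78]
ft_force: [-0.4, -0.6, -1.0]
finger_gap: -0.004
gripper_force: 0.0
```

```bash
python3 -c "
from h import *
go([.490,-.0485,.055],38,2.5)
t=snap('top','t3.png');s=snap('scene','s3.png')
f=lambda im,x,y:cv2.resize(im[y:y+100,x:x+66],None,fx=6,fy=6,interpolation=cv2.INTER_CUBIC)
a=np.hstack([f(t,180,120),f(s,185,170)])[:,:,::-1]
cv2.imwrite('pics/z4.png',np.clip(a*1.4,0,255).astype(np.uint8))"
```

```text
t 12.68 tcp [ 0.4136 -0.0434  0.1584] shift [ 2.55 -0.17 -3.45] turn [ 0.34 -1.99  0.08] F [-0.4 -0.6 -1. ] gap -0.004 grip 0.0
```

View pics/z4.png

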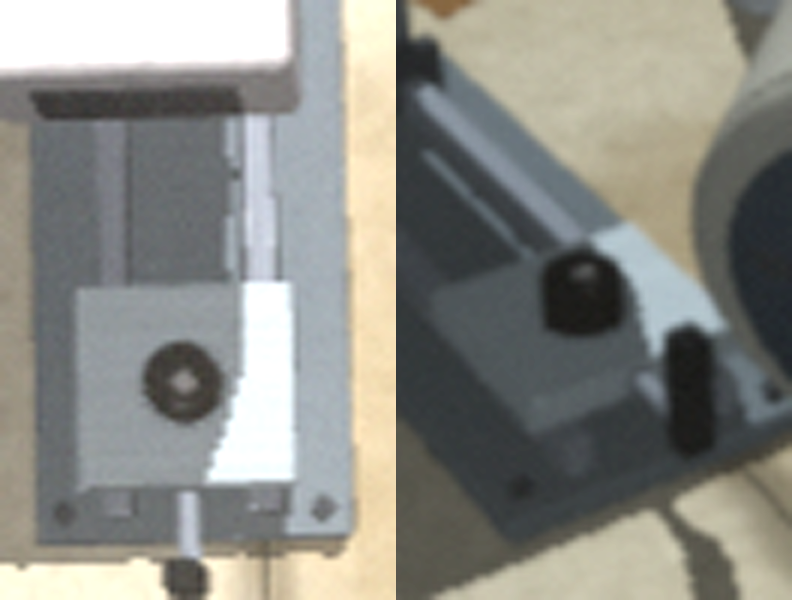

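The top view shows the specimen centred in the pocket at (183,382), and the scene view shows it standing upright at (582,292), with the handle post at (690,390). The placing succeeded, so I push the handle next.

Request:
{"method": "send_rows", "body": {
  "motion": [
    [-1, [0.5, -0.03, -0.7], [0.06, -0.4, 0.02]],
    [-1, [0.5, -0.03, -0.7], [0.06, -0.4, 0.02]],
    [-1, [0.5, -0.03, -0.7], [0.07, -0.4, 0.02]],
    [-1, [0.5, -0.04, -0.7], [0.07, -0.4, 0.02]],
    [-1, [0.5, -0.04, -0.7], [0.07, -0.4, 0]],
    [-1, [0, 0, 0], [0, 0, 0]],
    [-1, [0, 0, 0], [0, 0, 0]]
  ]
}}

```text
clock: 13.65
tcp_pos: [0.465, -0.0509, 0.1096]
eef_rot: [-2.976, -0.075, -0.917]
ft_force: [-0.4, -0.1, 0.5]
finger_gap: -0.001
gripper_force: 0.0
```

```bash
python3 -c "
from h import *
go([.519,-.0467,.050],38,2.5)"
```

```text
t 13.65 tcp [ 0.465  -0.0509  0.1096] shift [ 1.8   0.14 -1.99] turn [-0.11 -0.82 -0.13] F [-0.4 -0.1  0.5] gap -0.001 grip 0.0
```

```bash
python3 -c "
from h import *
s=r.sense();print(s['joints'].round(3),s['qd'].round(3))"
```

```text
[ 0.157 -0.158 -1.087  0.819 -0.066  0.661] [-0.004  0.004 -0.007  0.005 -0.    -0.001]
```

Request:
{"method": "send_rows", "body": {
  "motion": [
    [-1, [0, 0, 0], [0, 0.6, 0]],
    [-1, [0, 0, 0], [0, 0.6, 0]],
    [-1, [0.2, 0, -0.2], [0, 0.6, 0]],
    [-1, [0.2, 0, -0.4], [0, 0.6, 0]],
    [-1, [0.2, 0, -0.4], [0, 0.6, 0]],
    [-1, [0, 0, 0], [0, 0, 0]]
  ]
}}

```text
clock: 14.4
tcp_pos: [0.4861, -0.0556, 0.0808]
eef_rot: [-3.063, -0.064, -0.578]
ft_force: [0.3, -0.6, 0.7]
finger_gap: -0.003
gripper_force: 0.0
```

```bash
python3 -c "
from h import *
go([.505,-.0475,.050],20,2.5);print(r.sense()['joints'].round(2))"
```

```text
t 14.4 tcp [ 0.4861 -0.0556  0.0808] shift [ 0.63  0.27 -1.03] turn [-0.21  0.3  -0.01] F [ 0.3 -0.6  0.7] gap -0.003 grip 0.0
[ 0.25  0.03 -0.7   0.13 -0.48  1.25]
```

Request:
{"method": "send_rows", "body": {
  "motion": [
    [-1, [0.05, 0.1, -0.4], [-0.1, 0.15, 0]],
    [-1, [0.1, 0.1, -0.4], [-0.1, 0.15, 0]],
    [-1, [0.25, 0.07, -0.23], [0, 0, 0]],
    [-1, [0.23, 0, 0], [0, 0, 0]],
    [-1, [0, 0, 0], [0, 0, 0]]
  ]
}}

```text
clock: 15.02
tcp_pos: [0.5047, -0.0483, 0.0501]
eef_rot: [-3.085, -0.068, -0.544]
ft_force: [0.4, -0.3, 1.4]
finger_gap: -0.002
gripper_force: 0.0
```

```bash
python3 -c "
from h import *
go([.60,-.043,.050],30,2.5);print(r.sense()['joints'].round(2))"
```

```text
t 15.03 tcp [ 0.5047 -0.0483  0.0501] shift [ 3.18  0.18 -0.  ] turn [ 0.09 -2.18 -0.  ] F [ 0.4 -0.3  1.4] gap -0.002 grip 0.0
[ 0.26  0.12 -0.71  0.19 -0.41  1.19]
```

Request:
{"method": "send_rows", "body": {
  "motion": [
    [-1, [0.2, 0.01, 0], [0, 0, 0]],
    [-1, [0.2, 0.01, 0], [0, -0.1, 0]],
    [-1, [0.25, 0.01, 0], [0, -0.2, 0]],
    [-1, [0.3, 0.015, 0], [0, -0.25, 0]],
    [-1, [0.3, 0.015, 0], [0, -0.25, 0]],
    [-1, [0.3, 0.015, 0], [0, -0.25, 0]],
    [-1, [0.3, 0.015, 0], [0, -0.25, 0]],
    [-1, [0.3, 0.015, 0], [0, -0.25, 0]],
    [-1, [0.3, 0.015, 0], [0, -0.25, 0]],
    [-1, [0.2, 0.01, 0], [0, -0.2, 0]]
  ]
}}

```text
clock: 16.27
tcp_pos: [0.5824, -0.0473, 0.0528]
eef_rot: [-3.036, -0.071, -0.769]
ft_force: [-2.5, -0.8, -2.2]
finger_gap: -0.001
gripper_force: 1.5
```

```bash
python3 -c "
from h import *
go([.690,-.0395,.050],37,2.5);print(r.sense()['joints'].round(2))"
```

```text
t 16.27 tcp [ 0.5824 -0.0473  0.0528] shift [ 3.59  0.26 -0.09] turn [ 0.12 -1.87 -0.03] F [-2.5 -0.8 -2.2] gap -0.001 grip 1.5
[ 0.14  0.19 -0.84  0.77 -0.07  0.72]
```

Request:
{"method": "send_rows", "body": {
  "motion": [
    [-1, [0.25, 0.05, 0], [0, 0, 0]],
    [-1, [0.3, 0.05, -0.03], [0, 0, 0]],
    [-1, [0.3, 0.05, -0.03], [0, 0, 0]],
    [-1, [0.3, 0.05, 0], [0, -0.1, 0]],
    [-1, [0.3, 0.02, 0], [0, -0.25, 0]],
    [-1, [0.3, 0.02, 0], [0, -0.25, 0]],
    [-1, [0.3, 0.02, 0], [0, -0.25, 0]],
    [-1, [0.2, 0.01, 0], [0, -0.25, 0]],
    [-1, [0, 0, 0], [0, 0, 0]]
  ]
}}

```text
clock: 17.4
tcp_pos: [0.6571, -0.0441, 0.0662]
eef_rot: [-2.988, -0.08, -0.867]
ft_force: [-1.5, -0.3, -0.1]
finger_gap: -0.001
gripper_force: 0.4
```

```bash
python3 -c "
from h import *
go([.690,-.0395,.050],37,2.5);print(r.sense()['joints'].round(2))"
```

```text
t 17.4 tcp [ 0.6571 -0.0441  0.0662] shift [ 1.1   0.15 -0.54] turn [-0.12 -1.02 -0.18] F [-1.5 -0.3 -0.1] gap -0.001 grip 0.4
[ 0.15  0.28 -0.67  0.6  -0.07  0.89]
```

Request:
{"method": "send_rows", "body": {
  "motion": [
    [-1, [-0.1, 0.04, -0.1], [0, 0.25, 0]],
    [-1, [0, 0.04, -0.2], [0, 0.25, 0]],
    [-1, [0, 0.04, -0.2], [0, 0.1, 0]],
    [-1, [0.2, 0.02, 0], [0, 0, 0]],
    [-1, [0.2, 0.01, 0], [0, 0, 0]],
    [-1, [0.2, 0.01, 0], [0, 0, 0]],
    [-1, [0, 0, 0], [0, 0, 0]]
  ]
}}

```text
clock: 18.27
tcp_pos: [0.6718, -0.0397, 0.0507]
eef_rot: [-3.009, -0.079, -0.793]
ft_force: [-0.3, 0.5, 0.2]
finger_gap: -0.0
gripper_force: 0.1
```

```bash
python3 -c "
from h import *
go([.690,-.0395,.052],31,2.5);print(r.sense()['joints'].round(2))"
```

```text
t 18.27 tcp [ 0.6718 -0.0397  0.0507] shift [0.61 0.01 0.04] turn [-0.17 -0.33 -0.17] F [-0.3  0.5  0.2] gap -0.0 grip 0.1
[ 0.2   0.35 -0.49  0.25 -0.23  1.2 ]
```

Good posture now: tilt about 29.5° with joint margin. Continue to the stop.

Request:
{"method": "send_rows", "body": {
  "motion": [
    [-1, [0.15, 0.01, 0], [0, -0.1, 0]],
    [-1, [0.15, 0.01, 0], [0, -0.1, 0]],
    [-1, [0.15, 0.01, 0], [0, -0.1, 0]],
    [-1, [0.1, 0, 0], [0, 0, 0]],
    [-1, [0.1, 0, 0], [0, 0, 0]],
    [-1, [0, 0, 0], [0, 0, 0]]
  ]
}}

```text
clock: 19.02
tcp_pos: [0.6902, -0.0388, 0.0504]
eef_rot: [-3.001, -0.08, -0.826]
ft_force: [-6.1, -0.6, 2.1]
finger_gap: 0.001
gripper_force: 2.7
```

Request:
{"method": "send_rows", "body": {
  "motion": [
    [-1, [0.08, 0, 0], [0, 0, 0]],
    [-1, [0.08, 0, 0], [0, 0, 0]],
    [-1, [0, 0, 0], [0, 0, 0]],
    [-1, [0, 0, 0], [0, 0, 0]]
  ]
}}

```text
clock: 19.52
tcp_pos: [0.6908, -0.0391, 0.05]
eef_rot: [-3.004, -0.079, -0.819]
ft_force: [-34.2, 6.9, 23.5]
finger_gap: -0.001
gripper_force: 17.0
```

Request:
{"method": "send_rows", "body": {
  "motion": [
    [-1, [-0.3, 0, 0], [0, 0, 0]],
    [-1, [-0.6, 0, 0], [0, 0, 0]],
    [-1, [-0.8, 0, 0.2], [0, 0.2, 0]],
    [-1, [-0.8, 0, 0.5], [0, 0.5, 0]],
    [-1, [-0.8, 0, 0.8], [0, 0.5, 0]],
    [-1, [-0.8, 0, 0.8], [0, 0.5, 0]],
    [-1, [-0.8, 0, 0.8], [0, 0.5, 0]],
    [-1, [-0.8, 0, 0.8], [0, 0, 0]],
    [-1, [-0.8, 0, 0], [0, 0, 0]],
    [-1, [0, 0, 0], [0, 0, 0]]
  ]
}}

```text
clock: 20.78
tcp_pos: [0.5004, -0.0384, 0.1689]
eef_rot: [-3.055, -0.077, -0.565]
ft_force: [0.2, -0.0, -0.4]
finger_gap: -0.003
gripper_force: 0.0
```

```bash
python3 -c "
from h import *
go([.690,-.0395,.052],31,2.5)
t=snap('top','t5.png');s=snap('scene','s5.png')
f=lambda im,x,y:cv2.resize(im[y:y+100,x:x+66],None,fx=6,fy=6,interpolation=cv2.INTER_CUBIC)
a=np.hstack([f(t,180,120),f(s,150,140)])[:,:,::-1]
cv2.imwrite('pics/z5.png',np.clip(a*1.4,0,255).astype(np.uint8))"
```

```text
t 20.77 tcp [ 0.5004 -0.0384  0.1689] shift [ 6.32 -0.04 -3.9 ] turn [-0.2  -2.19 -0.16] F [ 0.2 -0.  -0.4] gap -0.003 grip 0.0
```

View pics/z5.png

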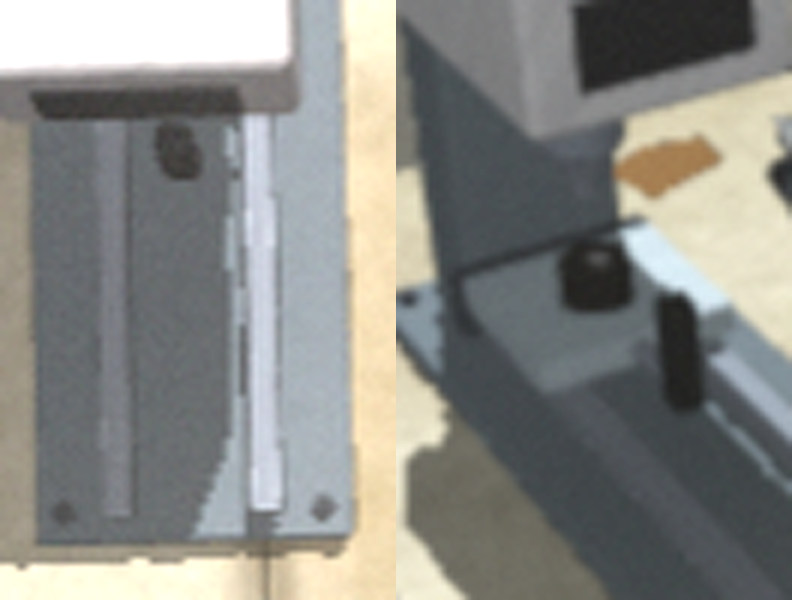

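The scene view shows the block under the head near the column, the specimen upright at (597,275) and the post at (680,350). I'll measure how far it travelled.

```bash
python3 -c "
from h import *
q=lambda X,Y,ox,oy:(ox+(X-396+.5)/6-.5,oy+(Y+.5)/6-.5)
a=plane('scene',*q(689,332,185,170),.079);b=plane('scene',*q(679,299,150,140),.079);print(a,b,b-a)
a=plane('scene',*q(582,268,185,170),.059);b=plane('scene',*q(597,256,150,140),.059);print(a,b,b-a)
a=plane('scene',*q(692,450,185,170),.029);b=plane('scene',*q(685,408,150,140),.029);print(a,b,b-a)
"
```

```text
[ 0.53199558 -0.04514611  0.079     ] [ 0.69845403 -0.03786712  0.079     ] [0.16645846 0.00727899 0.        ]
[ 0.6115308  -0.04263918  0.059     ] [ 0.7781014  -0.03491246  0.059     ] [0.1665706  0.00772671 0.        ]
[ 0.53085743 -0.04417026  0.029     ] [ 0.69805343 -0.03631192  0.029     ] [0.167196   0.00785834 0.        ]
```

```bash
python3 -c "
from h import *
for f in('0','5'):
    g=cv2.imread('pics/raw_top0.png' if f=='0' else 'pics/raw_t5.png').max(2)
    c=g[208:224,210] if f=='0' else g[140:154,209]
    print(c)
for v in(149,149.5,150):print(v,plane('top',209,v,.029)[0])
for v in(218,219,220):print(v,plane('top',210,v,.079)[0])
T=lambda X,Y,ox=180,oy=120:(ox+(X+.5)/6-.5,oy+(Y+.5)/6-.5)
for g in('raw_top0','raw_t5'):print(cv2.imread('pics/%s.png'%g).max(2)[203:216,195])
for v in(209,210,211):print(plane('top',195,v,.012)[0],plane('top',195,v,0)[0])"
```

```text
[132 132 128 129 110  69  59  59  59  62  55  59 141 145 116 113]
[65 53 46 53 56 50 48 51 47 45 79 81 81 81]
149 0.6996099981676291
149.5 0.6983760964784446
150 0.6971424237476251
218 0.5293888344438006
219 0.527092321569214
220 0.5247966500220308
[ 79  78  78  77  83  80  79  69 111 112 112 186 188]
[ 81  78  80  84  82  82  79  72 113 112 115 188 194]
0.5536240924194585 0.5543625101871841
0.5511730715465569 0.5518852293759351
0.5487229502463625 0.5494088577753056
```

The top view puts the handle axis at x≈0.705, about 153 mm from the stage's front edge. It should be 152 mm with the carriage fully in, so the carriage is at the stop.

```bash
python3 -c "
from h import *
print(r.hand_in())"
```

```text
the job is handed in; nothing more can be done
None
```

The job is handed in: the specimen was set flat in the pocket and released with the carriage out, then the handle was pushed until it hit the stop, where the last picture shows the specimen still upright; the judge's result was not reported.

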